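Stir the bead bath and hold its lid at the vent pointer

ROBOT

A 6-joint arm with a two-finger parallel gripper is mounted at the origin on the work surface. World frame = base frame: x ahead of the robot, y to its left, z up, the work surface at z = 0. Lengths are in m, angles in degrees, forces in N, time in s.
With the tool pointing down it reaches from about 0.375 to 0.9 m from the base axis. Payload 3.1 kg.
Tool frame: the origin (TCP) lies at the very end of the fingers, on their centre line; the grasp point (between the pads) lies 19 mm behind it (bot.tcp_to_grasp is the distance from the TCP to the grasp point, in m); z points along the fingers, y is the direction in which the jaws open and shut (so a half turn about z gives the same grasp; the last joint's range is limited). The gripper opens to 87 mm and grips with 3 to 60 N. Pads are 19 mm wide; open, the fingers measure 117 mm over their backs; the gripper's body (75 mm by 190 mm) begins 51 mm behind the grasp point.
Start: joints at [-73.596, 30.224, 82.088, -0, 67.689, -10.227], TCP at [0.28, -0.559, 0.223] pointing down, gripper open.
Joint ranges: [-176.69, 176.69], [-43.24, 126.21], [12.49, 139.97], [-82, 262], [0, 151.66], [-163.58, 163.58]. Speed limits (degrees/s): [159.86, 159.86, 180, 180, 180, 180].

INTERFACE

Orientations are given as a 3x3 rotation matrix whose columns are the frame's x, y, z axes.
In Python, from rig import telemetry, eyes, order, bot gives the robot as it stands. The module is installed in compiled form; this text tells all that it offers.
- The arm moves only by the tool servo_tool, never from a script. Its argument "targets" is a list of rows, each a list of 2 entries, a list of its own where there are three numbers: the shift along the tool's x, y, z in m, then the turn, a rotation vector about the tool's x, y, z in rad. In form: [[[tx, ty, tz], [wx, wy, wz]], ...]. A call has 1 to 12 rows; each row is the pose to reach, as a shift and turn from the pose commanded when the call began, along the tool's axes at that moment; what a row does not reach only later rows make up. A row lasts 1/8 s, in which the tool goes at most 62.5 mm and 10.7 degrees, less where a joint would pass 70% of its speed; a pose out of reach is approached as far as the arm can. A call with a gripper value outside its range is refused whole. "gripper" is the finger opening in m, from 0 to 0.087, set as the call begins (left out, the last holds). The fingers move at their own pace and stop on an object; the grip force is fixed at half the most. Time passes only in rows, so rows that repeat a pose let the fingers close. It gives the time, the measured TCP pose, the force and the opening at its end, in the units of the state.
- telemetry.read_state(): the state, without advancing time (a new reading comes with each control period).
- eyes.capture(name): name is "scene" or "top" or "wrist"; returns a dict with "pixels" (480x640x3 uint8, blue, green, red), "intrinsics" (3x3 intrinsics, pixels), "extrinsics" (4x4, takes a point from camera to world coordinates); the wrist camera has in their place "T_tool_cam" (4x4, takes a point from camera to tool coordinates, whose origin is the TCP and whose axes are the flange's). Camera axes: x right, y down, z forward; pixel columns grow to the right and rows downward; lengths in m; the calibration is good to about 2 mm. A picture is of the moment at which its call begins: read the wrist's pose just before it. There is no depth.
- order.hand_in(): hands the job in, once; it reports no verdict.
The state is a dict: "time_s": time; "joint_positions": joint angles; "qvel": joint speeds; "tau": joint torques, N m; "position": TCP position; "tcp_rot": TCP orientation; "force": force on the tool from outside, world axes, zero at the start; "moment": the same for the moment, N m; "opening": opening from 0.0 (shut) to 1.0 (fully open).
Only numpy, scipy, OpenCV 4.12 (cv2) and the standard library are available. Lean on these libraries where they do the work, as an engineer would, in place of code of your own. Each camera call takes 0.05 s, during which the arm holds its last target. There are 200 camera calls.

TASK

Vent the bead bath: take the stirring rod from its stand, stir the metal beads right round the open well until most of them have clearly left their places, and stand the rod back in its stand without losing a bead. Then lift the bath's spring-shut lid, which has a bar handle, until it is in line with the vent pointer beside it, and finish while still holding it steady there. Leave the pointer and everything else on the bench where they are.

Things in the scene. Friction and masses are not known exactly. Their poses are not given: they have to be found in the camera images.
- bath: The bead bath: a fixed grey laboratory instrument, about 240 x 345 mm, 85 mm high, with a low white front panel (36 mm high). Its left half (+y) holds an open round bead well, its right half a square chamber under an aluminium lid. Origin under its middle, on the bench; x from front to back, y to its left. May be turned up to about 15 degrees.
- well (a point): Centre of the flat floor of the bath's bead well, a round pit 120 mm across and 58 mm deep, open at the top (floor 27 mm, rim 85 mm above the bench). Axes as the bath.
- bead0_center (a point): Centre of one of five alike loose aluminium beads (short round pellets, 20 mm diameter, 16 mm high, 14 g) in the well. At the start they stand on the floor of the well in a ring about 36 mm from its centre; the centre is clear for the rod. Pressed straight outward, a bead jams between rod and wall: move out between two beads and stir with the rod about 45 mm from the centre.
- bead1_center (a point): Centre of one of five alike loose aluminium beads (short round pellets, 20 mm diameter, 16 mm high, 14 g) in the well. At the start they stand on the floor of the well in a ring about 36 mm from its centre; the centre is clear for the rod. Pressed straight outward, a bead jams between rod and wall: move out between two beads and stir with the rod about 45 mm from the centre.
- bead2_center (a point): Centre of one of five alike loose aluminium beads (short round pellets, 20 mm diameter, 16 mm high, 14 g) in the well. At the start they stand on the floor of the well in a ring about 36 mm from its centre; the centre is clear for the rod. Pressed straight outward, a bead jams between rod and wall: move out between two beads and stir with the rod about 45 mm from the centre.
- bead3_center (a point): Centre of one of five alike loose aluminium beads (short round pellets, 20 mm diameter, 16 mm high, 14 g) in the well. At the start they stand on the floor of the well in a ring about 36 mm from its centre; the centre is clear for the rod. Pressed straight outward, a bead jams between rod and wall: move out between two beads and stir with the rod about 45 mm from the centre.
- bead4_center (a point): Centre of one of five alike loose aluminium beads (short round pellets, 20 mm diameter, 16 mm high, 14 g) in the well. At the start they stand on the floor of the well in a ring about 36 mm from its centre; the centre is clear for the rod. Pressed straight outward, a bead jams between rod and wall: move out between two beads and stir with the rod about 45 mm from the centre.
- rod: Steel stirring rod, loose, 170 mm long, 60 g, standing upright in its stand. Origin at the centre of its lower end, z up along the rod. Lowest 30 mm: foot 14 mm in diameter; then a 12 mm shank; top 50 mm (120 to 170 mm from the tip): square black grip 18 x 18 mm, flats facing its own x and y.
- rod_grip (a point): Point on the rod's axis to grip, 147 mm above its tip; axes those of the rod.
- rod_tip (a point): Centre of the rod's lower end.
- stand_hole0 (a point): Centre of the mouth (top) of the hole in the rod stand. The stand is a fixed grey block 70 x 70 mm, 55 mm high, with one round hole 21 mm wide (the rod leans a little in it) and 49 mm deep, in which the rod stands. It is to the left or right of the bath.
- lid: The bath's lid: plate 170 x 164 mm, 8 mm thick, hinged along its back edge. Origin at mid-hinge, 89 mm above the bench. Axes turn with it: y along the hinge to the bath's left, -x towards its front edge, z out of its top. Shut = level; opening lifts the front edge (limit 75 degrees). A spring always pulls it shut: about 4 N at the bar to start, 5 to 6 N at the marked angle.
- lid_edge (a point): Front right corner of the lid, on the side next to the pointer, 170 mm from the hinge; axes as the lid.
- lid_bar (a point): The lid's handle: a round bar (it can turn in the fingers), 12 mm thick, 110 mm long, parallel to the hinge, held by posts at its ends (92 mm clear between) 55 mm in front of the lid's edge (49 mm clear gap: open the fingers 60 mm at most). Level with the lid: shut, 89 mm above the bench, 53 mm above the front panel. This point is mid-bar, 225 mm from the hinge, axes as the lid.
- pointer (a joint): Angle in rad above level at which the vent pointer is set; a lid opened by the same angle is in line with it. Somewhere between 0.40 and 0.65; stays where it is.
- pointer_tip (a point): Outer end of the vent pointer: a steel arm 150 mm long with a small dark knob at its end, pivoted on the lid's hinge line just outside the lid's right edge and rising above the shut lid, beside a fixed arc with ticks (arc and its post reach 192 mm above the bench: carry the rod over or round them). -x points along the arm from hinge to tip.
- dropper_a: Bystander: small amber dropper bottle with white cap, 24 mm across, 72 mm high, in front of the bath. Origin under its centre.
- dropper_b: Bystander: the same kind of dropper bottle, left of the bath.
- petri: Bystander: closed amber dish 80 mm across, 16 mm high, in front of the bath. Origin under its centre.
- jar: Bystander: glass jar 68 mm across, 80 mm high, right of the bath. Origin under its centre.
- magnifier: Bystander: round magnifier 70 mm across, 8 mm thick, with a steel handle, lying at the right. Origin under the lens centre.
Not all that is in view belongs to the job. Leave any green look-alike of the part that bears stand_hole0 alone.

How it is judged (in metres and radians):
On the way, in this order (a step that is already met when the one before it is completed fails the run):
1. the held rod is down in the well and at least four of the five beads are more than 15 mm from where they started (contact force between the fingers and rod above 0.5 N and horizontal distance between rod_tip and well below 0.06 m and z of rod_tip in the frame of well below 0.02 m and (distance of each of bead0_center, bead1_center, bead2_center, bead3_center from where it was at the start of the episode above 0.015 m or distance of each of bead0_center, bead1_center, bead2_center, bead4_center from where it was at the start of the episode above 0.015 m or distance of each of bead0_center, bead1_center, bead3_center, bead4_center from where it was at the start of the episode above 0.015 m or distance of each of bead0_center, bead2_center, bead3_center, bead4_center from where it was at the start of the episode above 0.015 m or distance of each of bead1_center, bead2_center, bead3_center, bead4_center from where it was at the start of the episode above 0.015 m)), for 0.1 s.
2. the rod stands in its stand again and is let go (horizontal distance between rod_tip and stand_hole0 below 0.012 m and z of rod_tip in the frame of stand_hole0 below -0.035 m and angle between rod's own z axis and vertical below 0.25 rad and not (contact force between the fingers and rod above 0.1 N)), for 0.3 s.
3. the lid is held by the fingers in line with the pointer (angle between the x axis of lid_edge and the x axis of pointer_tip, either way round below 0.08 rad and contact force between the fingers and lid above 1 N), for 0.2 s.
At the end, for the whole second after the job is handed in: The fingers hold the lid (more than 1 N) with the lid within 0.08 rad (4.5 degrees) of the pointer and still; the rod stands in its stand (tip at least 35 mm down the hole, not touching the lid); all five beads are in the well (all of step 3 and angular speed of lid below 0.1 rad/s and contact force between rod and lid below 0.1 N and horizontal distance between rod_tip and stand_hole0 below 0.012 m and z of rod_tip in the frame of stand_hole0 below -0.035 m and angle between rod's own z axis and vertical below 0.25 rad and horizontal distance between each of bead0_center, bead1_center, bead2_center, bead3_center, bead4_center and well below 0.06 m and height (world z) of each of bead0_center, bead1_center, bead2_center, bead3_center, bead4_center below 0.085 m); the arm keeps its last pose, push and grip.
It fails at once if a bead leaves the well (not (horizontal distance between bead0_center and well below 0.06 m) or not (horizontal distance between bead1_center and well below 0.06 m) or not (horizontal distance between bead2_center and well below 0.06 m) or not (horizontal distance between bead3_center and well below 0.06 m) or not (horizontal distance between bead4_center and well below 0.06 m) or not (height (world z) of bead0_center below 0.085 m) or not (height (world z) of bead1_center below 0.085 m) or not (height (world z) of bead2_center below 0.085 m) or not (height (world z) of bead3_center below 0.085 m) or not (height (world z) of bead4_center below 0.085 m)).
It fails at once if the vent pointer is shifted by more than 10 mm (distance of pointer_tip from where it was at the start of the episode above 0.01 m).
It fails at once if a bystander is pushed more than 30 mm or knocked over (distance of any of dropper_a, dropper_b, petri, jar, magnifier from where it was at the start of the episode above 0.03 m or angle between any of dropper_a, dropper_b, petri, jar, magnifier's own z axis and vertical above 0.6 rad).
It also fails if it takes over 72 s, if anything falls off the work surface, if the arm or the gripper's body presses on something with over 40 N, if the wrist force passes 120 N, or if a joint passes its speed limit or range.

## Working session

There is one attempt and no reset: what is moved stays moved. The work goes in short steps, Python scripts to look and compute and a tool call to move; the robot and the scene stay as the last step left them, time stands still between calls to the robot, and variables do not carry over. Pictures are saved under pics/ and viewed, about 8 in all and at most 12, crops included, and the job is handed in when it is done.

Besides the shell and the picture viewer there is one more tool, called after "Request:" as name(argument=value, ...) on one line, values as JSON. servo_tool: Moves the arm, as the interface text tells. Its arguments: {"type":"object","properties":{"targets":{"type":"array","items":{"type":"array"}},"gripper":{"type":"number"}},"required":["targets"]}

```bash
mkdir -p pics; python3 - <<'E'
from rig import telemetry, eyes, order, bot
import cv2,numpy as np,pickle
np.set_printoptions(precision=4,suppress=True)
s=telemetry.read_state();print(s, bot.tcp_to_grasp,[a for a in dir(bot) if a[0]!='_'])
for n in("scene","top"):
    c=eyes.capture(n);cv2.imwrite(f"pics/{n}0.png",c["pixels"]);pickle.dump(c,open(f"{n}0.pkl","wb"));print(n,c["intrinsics"],c["extrinsics"])
c=eyes.capture("wrist");print(c["T_tool_cam"],c["intrinsics"]);pickle.dump(c,open("w0.pkl","wb"))
E
```

```text
{'time_s': 0.0, 'joint_positions': array([-73.5951,  30.2782,  82.1556,  -0.0015,  67.6894, -10.2277]), 'qvel': array([-0.0198,  0.0459,  0.0184,  0.0232, -0.0275,  0.0616]), 'tau': array([ -0.    , -44.0042, -17.6595,   0.0632,   0.0581,  -0.0002]), 'position': array([ 0.28  , -0.558 ,  0.2216]), 'tcp_rot': array([[ 0.8939,  0.4483, -0.0006],
       [ 0.4483, -0.8939,  0.0021],
       [ 0.0004, -0.0021, -1.    ]]), 'force': array([-0.0183,  0.5711, -0.7148]), 'moment': array([ 0.0017, -0.007 , -0.0483]), 'opening': 1.0003106393206282} 0.0187 ['PlanningError', 'tcp_to_grasp']
scene [[475.7679   0.     316.2122]
 [  0.     475.7679 241.9829]
 [  0.       0.       1.    ]] [[ 0.448   0.6691 -0.593   1.2121]
 [ 0.894  -0.3355  0.2969 -0.3541]
 [-0.0003 -0.6631 -0.7485  0.9244]
 [ 0.      0.      0.      1.    ]]
top [[566.0006   0.     321.4367]
 [  0.     566.0006 241.5161]
 [  0.       0.       1.    ]] [[-0.0202 -0.9968  0.0774  0.4222]
 [-0.9998  0.0204  0.0011 -0.0219]
 [-0.0027 -0.0773 -0.997   1.56  ]
 [ 0.      0.      0.      1.    ]]
[[-0.0002 -0.9703 -0.2419  0.0658]
 [ 1.     -0.0003  0.0005 -0.    ]
 [-0.0006 -0.2419  0.9703 -0.1612]
 [ 0.      0.      0.      1.    ]] [[409.554    0.     312.7707]
 [  0.     409.554  242.8055]
 [  0.       0.       1.    ]]
```

View pics/top0.png

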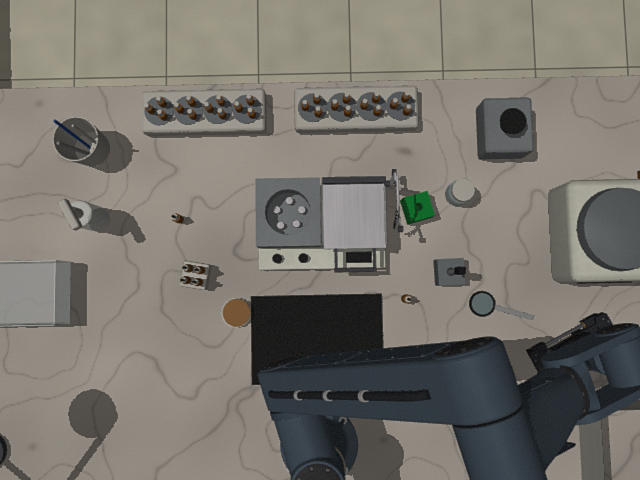

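View pics/scene0.png

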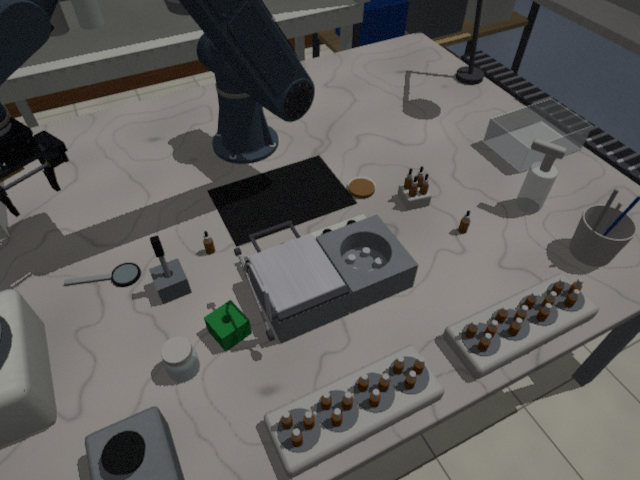

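The top view shows the bath near (322,225), the grey rod stand at (452,272) with the green decoy at (418,208), and the petri dish and droppers clear of it. The scene view shows the rod leaning in its stand at (165,265). I'll zoom in next.

```bash
cat > h.py <<'E'
import numpy as np,cv2,pickle
np.set_printoptions(precision=4,suppress=True)
def ray(c,uv):
    K,T=c["intrinsics"],c["extrinsics"]
    d=T[:3,:3]@np.linalg.solve(K,[uv[0],uv[1],1.]); return T[:3,3],d
def onz(c,uv,z):
    o,d=ray(c,uv); return o+d*(z-o[2])/d[2]
def proj(c,P):
    P=np.atleast_2d(P);T=np.linalg.inv(c["extrinsics"]);q=P@T[:3,:3].T+T[:3,3]
    q=q@c["intrinsics"].T; return q[:,:2]/q[:,2:]
def load(n): return pickle.load(open(n,"rb"))
def crop(img,x0,y0,x1,y1,f,out):
    im=cv2.resize(img[y0:y1,x0:x1],None,fx=f,fy=f,interpolation=cv2.INTER_CUBIC)
    im=cv2.convertScaleAbs(im,alpha=1.3,beta=15)
    for x in range((x0//10+1)*10,x1,10):
        L=10 if x%50 else 20; cv2.line(im,(int((x-x0)*f),0),(int((x-x0)*f),L),(0,0,255),1)
        if x%50==0: cv2.putText(im,str(x),(int((x-x0)*f)+2,20),0,.4,(0,0,255))
    for y in range((y0//10+1)*10,y1,10):
        L=10 if y%50 else 20; cv2.line(im,(0,int((y-y0)*f)),(L,int((y-y0)*f)),(0,0,255),1)
        if y%50==0: cv2.putText(im,str(y),(20,int((y-y0)*f)+4),0,.4,(0,0,255))
    cv2.imwrite(out,im)
E
python3 - <<'E'
from h import *
crop(load("top0.pkl")["pixels"],250,168,480,312,3.4,"pics/topc.png")
crop(load("scene0.pkl")["pixels"],140,205,425,345,2.8,"pics/scenec.png")
E
```

```text
(no output)
```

View pics/topc.png

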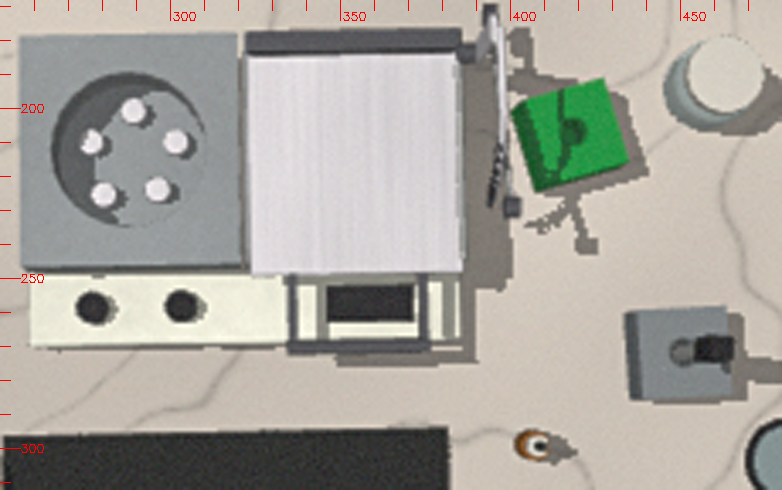

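View pics/scenec.png

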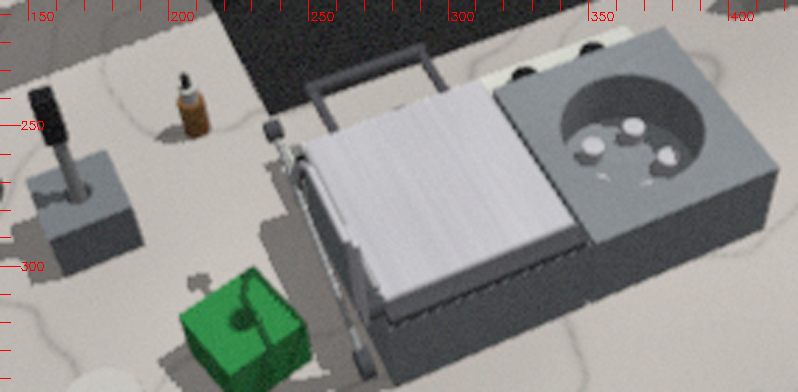

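Top crop: well rim centred near crop pixel (130,150), beads at (133,110), (92,141), (176,141), (104,194) and (158,188), bar ends (289,348) and (427,346), pointer knob (512,206), hole (684,352), rod top (714,348). In the scene crop the knob is at (274,130), the hole at (80,190) and the rod top at (41,90). I'll fit these next.

```bash
cat > fit.py <<'E'
from h import *
from scipy.optimize import least_squares as LS
t=load("top0.pkl");s=load("scene0.pkl")
tp=lambda x,y:np.array([250+x/3.4,168+y/3.4]); sp=lambda x,y:np.array([140+x/2.8,205+y/2.8])
for n,p in dict(TL=(20,34),TR=(238,33),BR=(239,264),BL=(22,266),well=(130,150)).items(): print(n,onz(t,tp(*p),.085))
for p in [(495,90),(775,168),(595,242),(667,28)]: print("scene corner",onz(s,sp(*p),.085))
for p in [(133,110),(92,141),(176,141),(104,194),(158,188)]: print("bead",onz(t,tp(*p),.043))
for p in [(593,146),(633,127),(667,156)]: print("beadS",onz(s,sp(*p),.043))
print("bar",[onz(t,tp(*p),.092) for p in [(289,347),(427,345)]],"S",[onz(s,sp(*p),.092) for p in [(316,88),(422,50)]])
def tri(a,b):
    f=lambda P:np.r_[proj(t,P)[0]-tp(*a),proj(s,P)[0]-sp(*b)]
    r=LS(f,[.6,-.2,.1]);return r.x,r.fun
print("knob",*tri((512,206),(274,130)))
print("rodtop",*tri((714,348),(41,90)))
print("hole",*tri((684,352),(80,190)),onz(t,tp(684,352),.055),onz(s,sp(80,190),.055))
print("standcorn",[onz(t,tp(*p),.055) for p in[(640,312),(724,307),(730,395),(640,399)]],[onz(s,sp(*p),.055) for p in[(108,152),(131,205),(48,230),(27,180)]])
print("hinge back corner of lid",onz(t,tp(463,55),.093),onz(t,tp(463,272),.093))
for n,p,z in[("dropA",(530,446),.072),("knobs",(93,307),.04)]: print(n,onz(t,tp(*p),z))
E
python3 fit.py
```

```text
TL [0.7082 0.1493 0.085 ]
TR [ 0.7055 -0.0198  0.085 ]
BR [ 0.5259 -0.017   0.085 ]
BL [0.5278 0.1498 0.085 ]
well [0.6159 0.0654 0.085 ]
scene corner [ 0.534  -0.0131  0.085 ]
scene corner [0.7112 0.1509 0.085 ]
scene corner [ 0.7097 -0.015   0.085 ]
scene corner [0.5362 0.1565 0.085 ]
bead [0.6534 0.065  0.043 ]
bead [0.6292 0.0979 0.043 ]
bead [0.6278 0.0312 0.043 ]
bead [0.5867 0.089  0.043 ]
bead [0.5906 0.0461 0.043 ]
beadS [0.5959 0.0502 0.043 ]
beadS [0.5927 0.0919 0.043 ]
beadS [0.6339 0.1012 0.043 ]
bar [array([ 0.4613, -0.0538,  0.092 ]), array([ 0.4607, -0.159 ,  0.092 ])] S [array([ 0.47  , -0.1499,  0.092 ]), array([ 0.4697, -0.0514,  0.092 ])]
knob [ 0.5596 -0.2137  0.165 ] [-1.2877 -0.393  -1.1317  0.0445]
rodtop [ 0.4522 -0.3574  0.1747] [ 0.0127  0.0024  0.011  -0.0003]
hole [ 0.453  -0.3593  0.0533] [-1.4851 -0.3051 -1.2919  0.0344] [ 0.4521 -0.3629  0.055 ] [ 0.4558 -0.3566  0.055 ]
standcorn [array([ 0.484 , -0.3297,  0.055 ]), array([ 0.4866, -0.3955,  0.055 ]), array([ 0.4179, -0.3974,  0.055 ]), array([ 0.4162, -0.3272,  0.055 ])] [array([ 0.4264, -0.3248,  0.055 ]), array([ 0.4897, -0.3235,  0.055 ]), array([ 0.4843, -0.3904,  0.055 ]), array([ 0.4257, -0.3932,  0.055 ])]
hinge back corner of lid [ 0.6832 -0.1928  0.093 ] [ 0.5158 -0.1879  0.093 ]
dropA [ 0.382  -0.2379  0.072 ]
knobs [0.4974 0.0992 0.04  ]
```

```bash
cat >> h.py <<'E'
def sh(*targets,yaw=None):
    "print shift (tool axes, m) from measured pose to world targets; yaw = wanted angle of jaw axis (tool y), deg, tool pointing down"
    from rig import telemetry
    from scipy.spatial.transform import Rotation as R
    s=telemetry.read_state();M=s["tcp_rot"];print("t",s["time_s"],"pos",s["position"],"F",s["force"],"op",s["opening"]*87)
    for T in targets: print(T,"->",np.round(M.T@(np.array(T)-s["position"]),4))
    if yaw is not None:
        a=np.radians(yaw);y=np.array([np.cos(a),np.sin(a),0]);z=np.array([0,0,-1.]);W=np.c_[np.cross(y,z),y,z]
        print("rotvec",R.from_matrix(M.T@W).as_rotvec())
E
python3 -c "
from h import *
sh((.453,-.358,.27),yaw=0)"
```

```text
t 0.15 pos [ 0.28   -0.5581  0.2218] F [ 0.052  -0.6896 -0.402 ] op 86.97190213733171
(0.453, -0.358, 0.27) -> [ 0.2443 -0.1014 -0.048 ]
rotvec [-0.0013 -0.0012 -1.1059]
```

Request:
servo_tool(targets=[[[0,0,-0.047],[0,0,-0.16]],[[0.05,-0.02,-0.047],[0,0,-0.34]],[[0.1,-0.04,-0.047],[0,0,-0.52]],[[0.15,-0.06,-0.047],[0,0,-0.7]],[[0.2,-0.083,-0.047],[0,0,-0.88]],[[0.23,-0.095,-0.047],[0,0,-1.04]],[[0.244,-0.101,-0.047],[0,0,-1.107]],[[0.244,-0.101,-0.047],[0,0,-1.107]],[[0.244,-0.101,-0.047],[0,0,-1.107]]], gripper=0.087)

```text
time_s: 1.27
position: [0.4526, -0.3595, 0.2694]
tcp_rot: [[0.0, 1.0, -0.0], [1.0, -0.0, -0.0], [-0.0, -0.0, -1.0]]
force: [0.5, 0.3, 0.2]
opening: 1.001
```

```bash
cat >> h.py <<'E'
def wrist(name):
    from rig import telemetry,eyes
    s=telemetry.read_state();c=eyes.capture("wrist");T=np.eye(4);T[:3,:3]=s["tcp_rot"];T[:3,3]=s["position"]
    c["extrinsics"]=T@c["T_tool_cam"];pickle.dump(c,open(name+".pkl","wb"));return c
def snap(n,name):
    from rig import eyes
    c=eyes.capture(n);pickle.dump(c,open(name+".pkl","wb"));return c
E
python3 - <<'E'
from h import *
c=wrist("w1"); cv2.imwrite("pics/w1.png",c["pixels"]); sh((.453,-.358,.27),yaw=0)
print(proj(c,[[.452,-.357,.1755],[.454,-.36,.055]]))
E
```

```text
t 1.325 pos [ 0.4525 -0.3597  0.2694] F [0.2477 0.5947 0.1483] op 86.9837719083732
(0.453, -0.358, 0.27) -> [ 0.0017  0.0005 -0.0006]
rotvec [-0.0004  0.     -0.0007]
[[311.7219 242.0951]
 [314.1138 213.9266]]
```

View pics/w1.png

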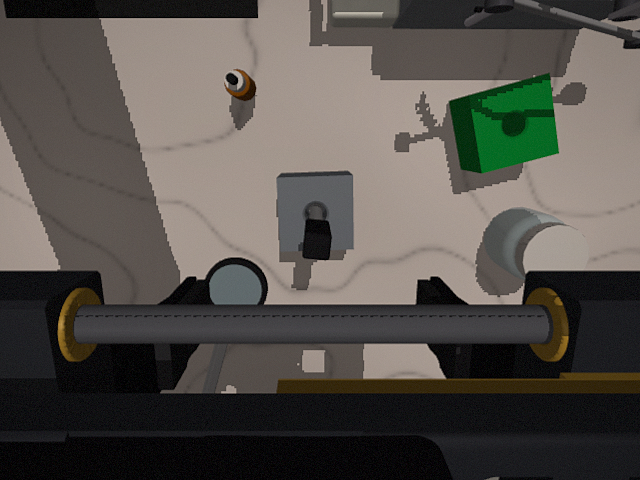

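Wrist view: hole mouth at (316,213) and the rod's top face centred near (316,247). Its front edge, (303,258)–(330,259), is aligned with the jaws to within a few degrees.

```bash
python3 - <<'E'
from h import *
c=load("w1.pkl")
print("hole",onz(c,(316,213),.055),"standmid",onz(c,(315.5,213.5),.055),"top",onz(c,(316.5,247),.176), onz(c,(316.5,258.5),.176),onz(c,(303,258),.176),onz(c,(330.5,258.5),.176))
sh((.4545,-.360,.134))
E
```

```text
hole [ 0.4558 -0.3591  0.055 ] standmid [ 0.4553 -0.3596  0.055 ] top [ 0.4551 -0.3601  0.176 ] [ 0.4551 -0.3678  0.176 ] [ 0.4463 -0.3675  0.176 ] [ 0.4641 -0.3678  0.176 ]
t 1.325 pos [ 0.4525 -0.3597  0.2694] F [0.2477 0.5947 0.1483] op 86.9837719083732
(0.4545, -0.36, 0.134) -> [-0.0003  0.0021  0.1354]
```

Request:
servo_tool(targets=[[[0.0005,0.002,0.03],[0,0,0]],[[0.0005,0.0025,0.07],[0,0,0]],[[0.0005,0.0025,0.11],[0,0,0]],[[0.0005,0.0025,0.136],[0,0,0]],[[0.0005,0.0025,0.136],[0,0,0]]], gripper=0.05)

```text
time_s: 1.95
position: [0.4538, -0.3581, 0.1315]
tcp_rot: [[0.001, 1.0, -0.004], [1.0, -0.001, 0.004], [0.004, -0.004, -1.0]]
force: [-0.3, -0.1, 1.1]
opening: 0.594
```

Request:
servo_tool(targets=[[[0,0,0],[0,0,0]],[[0,0,0],[0,0,0]],[[0,0,0],[0,0,0]],[[0,0,0],[0,0,0]],[[0,0,0],[0,0,0]]], gripper=0)

```text
time_s: 2.58
position: [0.4558, -0.3587, 0.1342]
tcp_rot: [[-0.001, 1.0, 0.001], [1.0, 0.001, -0.001], [-0.001, 0.001, -1.0]]
force: [-0.6, -0.4, 3.3]
opening: 0.204
```

Request:
servo_tool(targets=[[[0,0,-0.02],[0,0,0]],[[0,0,-0.05],[0,0,0]],[[0,0,-0.08],[0,0,0]],[[0,0,-0.11],[0,0,0]],[[0,0,-0.13],[0,0,0]],[[0,0,-0.13],[0,0,0]]])

```text
time_s: 3.32
position: [0.4562, -0.3591, 0.265]
tcp_rot: [[-0.001, 1.0, 0.002], [1.0, 0.001, -0.003], [-0.003, 0.002, -1.0]]
force: [0.4, -0.3, -0.7]
opening: 0.202
```

```bash
python3 - <<'E'
from h import *
w=wrist("w2");s=snap("scene","s2");t=snap("top","t2")
a=cv2.resize(s["pixels"][150:330,80:380],(600,360),interpolation=cv2.INTER_CUBIC)
b=cv2.resize(w["pixels"][80:400,180:460],(280,320))
im=np.zeros((360,890,3),np.uint8);im[:,:600]=a;im[:320,605:885]=b
cv2.imwrite("pics/g2.png",cv2.resize(im,(800,324)))
sh((.44,.067,.265),(.61,.067,.265))
E
```

```text
t 3.475 pos [ 0.4549 -0.3578  0.2622] F [-0.864   0.1569 -1.5965] op 17.594247103627474
(0.44, 0.067, 0.265) -> [ 0.4248 -0.0144 -0.0019]
(0.61, 0.067, 0.265) -> [ 0.4246  0.1556 -0.0022]
```

View pics/g2.png

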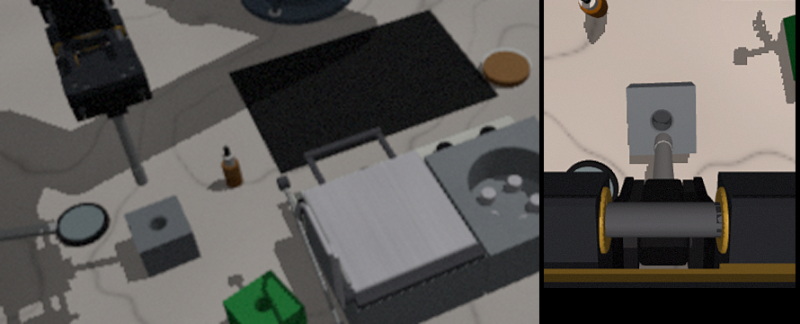

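The rod hangs in the jaws. Its tip is near scene pixel (158,252) and wrist pixel (311,230). I'll compare that with a straight hang.

```bash
python3 - <<'E'
from h import *
for n in("s2","w2"):
    c=load(n+".pkl");print(n,proj(c,[[.455,-.358,.134],[.455,-.348,.134],[.455,-.368,.134],[.465,-.358,.134]]))
w=load("w2.pkl")["pixels"];cv2.imwrite("/tmp/w.png",w)
s=load("s2.pkl");w=load("w2.pkl")
im=np.hstack([cv2.resize(s["pixels"][205:265,130:190],(390,390),interpolation=cv2.INTER_CUBIC),cv2.resize(w["pixels"][205:285,270:350],(390,390),interpolation=cv2.INTER_CUBIC)])
cv2.imwrite("pics/tip.png",cv2.convertScaleAbs(im,alpha=1.4,beta=20))
E
```

```text
s2 [[159.4552 250.6029]
 [163.9826 249.0471]
 [154.9019 252.1677]
 [160.6183 253.7329]]
w2 [[310.5295 231.1639]
 [310.5249 217.6858]
 [310.534  244.4225]
 [324.2194 231.1668]]
```

View pics/tip.png

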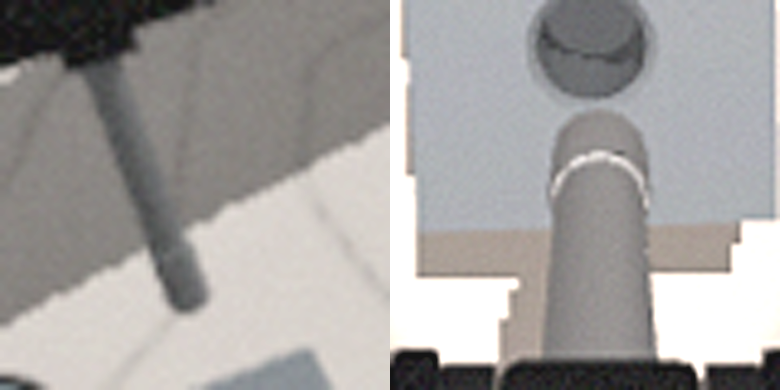

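Tip is within about 2 mm of straight below the jaws, so I'll carry it round the front to above the well.

Request:
servo_tool(targets=[[[0.03,-0.005,-0.005],[0,0,0]],[[0.075,-0.012,-0.005],[0,0,0]],[[0.125,-0.014,-0.005],[0,0,0]],[[0.175,-0.014,-0.005],[0,0,0]],[[0.225,-0.014,-0.005],[0,0,0]],[[0.275,-0.014,-0.005],[0,0,0]],[[0.325,-0.01,-0.005],[0,0,0]],[[0.37,0.02,-0.005],[0,0,0]],[[0.41,0.06,-0.005],[0,0,0]],[[0.425,0.105,-0.005],[0,0,0]],[[0.426,0.145,-0.005],[0,0,0]],[[0.426,0.164,-0.005],[0,0,0]]])

```text
time_s: 4.97
position: [0.6204, 0.0682, 0.2665]
tcp_rot: [[-0.002, 1.0, -0.002], [1.0, 0.002, 0.0], [0.0, -0.002, -1.0]]
force: [-0.6, -0.6, -0.5]
opening: 0.204
```

```bash
python3 - <<'E'
from h import *
w=wrist("w3");s=snap("scene","s3")
a=cv2.resize(w["pixels"][0:300,120:520],(640,480),interpolation=cv2.INTER_CUBIC)
cv2.imwrite("pics/g3.png",cv2.convertScaleAbs(a,alpha=1.4,beta=20))
sh((.620,.067,.162))
E
```

```text
t 5.075 pos [0.6203 0.0677 0.2664] F [ 0.2501 -0.0731 -1.2436] op 17.931729544208437
(0.62, 0.067, 0.162) -> [-0.0007 -0.0001  0.1044]
```

View pics/g3.png

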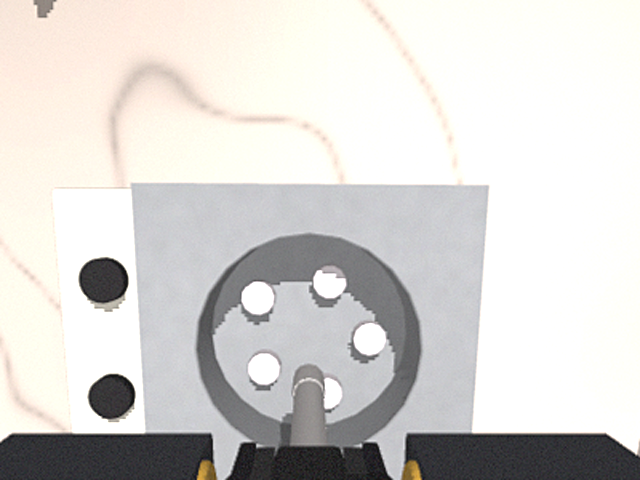

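The wrist view shows the rod over the ring with the centre clear, beads at crop (258,298), (329,283), (369,338) and (263,369), and rim edges at x = 197/421 and top at y = 234.

```bash
python3 - <<'E'
from h import *
c=load("w3.pkl");p=lambda x,y:(120+x/1.6,y/1.6)
B=np.array([onz(c,p(*q),.043) for q in[(258,297),(329,282),(369,338),(263,368)]])[:,:2];print(B)
print("rim",[onz(c,p(*q),.085) for q in[(197,338),(421,338),(309,234)]])
from scipy.optimize import least_squares as LS
r=LS(lambda v:np.hypot(*(B-v).T)-.036,[.62,.067]);print(r.x,r.fun)
C=r.x;print(np.degrees(np.arctan2(*(B-C).T[::-1])))
c2=load("w2.pkl");print("hole",onz(c2,(312,214.2),.055))
E
```

```text
[[0.5907 0.0929]
 [0.6321 0.1016]
 [0.6562 0.0687]
 [0.593  0.0504]]
rim [array([0.5613, 0.0757, 0.085 ]), array([0.6798, 0.0759, 0.085 ]), array([0.6205, 0.1294, 0.085 ])]
[0.6203 0.0701] [ 0.0013 -0.0023 -0.     -0.0023]
[ 142.4163   69.3588   -2.1844 -144.1536]
hole [ 0.4562 -0.3597  0.055 ]
```

Request:
servo_tool(targets=[[[0.0015,0,0.03],[0,0,0]],[[0.0015,0,0.06],[0,0,0]],[[0.0015,0,0.085],[0,0,0]],[[0.0015,0,0.1],[0,0,0]],[[0.0015,0,0.105],[0,0,0]],[[0.0015,0,0.105],[0,0,0]]])

```text
time_s: 5.82
position: [0.6191, 0.0691, 0.1638]
tcp_rot: [[-0.001, 1.0, 0.0], [1.0, 0.001, 0.0], [0.0, 0.0, -1.0]]
force: [0.1, 0.1, -1.4]
opening: 0.208
```

```bash
python3 - <<'E'
from h import *
sh((.620,.0695,.162))
# tool x = world y, tool y = world x ; start at 180deg (-x): ty=-.045
for k in range(0,361,15):
    a=np.radians(180+k);print(k,round(.045*np.sin(a),3),round(.045*np.cos(a),3),end=" | ")
E
```

```text
t 5.825 pos [0.6191 0.0691 0.1638] F [ 0.1481  0.1363 -1.3683] op 18.08150960176075
(0.62, 0.0695, 0.162) -> [0.0004 0.0009 0.0018]
0 0.0 -0.045 | 15 -0.012 -0.043 | 30 -0.023 -0.039 | 45 -0.032 -0.032 | 60 -0.039 -0.023 | 75 -0.043 -0.012 | 90 -0.045 -0.0 | 105 -0.043 0.012 | 120 -0.039 0.023 | 135 -0.032 0.032 | 150 -0.023 0.039 | 165 -0.012 0.043 | 180 -0.0 0.045 | 195 0.012 0.043 | 210 0.022 0.039 | 225 0.032 0.032 | 240 0.039 0.022 | 255 0.043 0.012 | 270 0.045 0.0 | 285 0.043 -0.012 | 300 0.039 -0.022 | 315 0.032 -0.032 | 330 0.022 -0.039 | 345 0.012 -0.043 | 360 0.0 -0.045 |
```

Request:
servo_tool(targets=[[[0,-0.015,0.001],[0,0,0]],[[0,-0.03,0.001],[0,0,0]],[[0,-0.044,0.001],[0,0,0]],[[-0.012,-0.043,0.001],[0,0,0]],[[-0.023,-0.039,0.001],[0,0,0]],[[-0.032,-0.032,0.001],[0,0,0]],[[-0.039,-0.023,0.001],[0,0,0]],[[-0.043,-0.012,0.001],[0,0,0]],[[-0.045,0,0.001],[0,0,0]],[[-0.043,0.012,0.001],[0,0,0]],[[-0.039,0.023,0.001],[0,0,0]]])

```text
time_s: 7.2
position: [0.6431, 0.0306, 0.1625]
tcp_rot: [[-0.001, 1.0, 0.0], [1.0, 0.001, 0.0], [0.0, 0.0, -1.0]]
force: [-1.3, -0.2, -0.0]
opening: 0.201
```

Request:
servo_tool(targets=[[[0.007,0.009,0],[0,0,0]],[[0.016,0.016,0],[0,0,0]],[[0.027,0.02,0],[0,0,0]],[[0.039,0.022,0],[0,0,0]],[[0.051,0.02,0],[0,0,0]],[[0.062,0.016,0],[0,0,0]],[[0.071,0.009,0],[0,0,0]],[[0.078,0,0],[0,0,0]],[[0.082,-0.011,0],[0,0,0]],[[0.084,-0.023,0],[0,0,0]],[[0.082,-0.035,0],[0,0,0]],[[0.078,-0.046,0],[0,0,0]]])

```text
time_s: 8.7
position: [0.596, 0.1092, 0.1627]
tcp_rot: [[0.0, 1.0, 0.003], [1.0, -0.0, 0.003], [0.003, 0.003, -1.0]]
force: [5.7, 3.0, 0.3]
opening: 0.208
```

```bash
python3 - <<'E'
from h import *
w=wrist("w4");s=snap("scene","s4");t=snap("top","t4")
a=cv2.resize(w["pixels"][80:330,200:480],(448,400),interpolation=cv2.INTER_CUBIC)
b=cv2.resize(s["pixels"][200:300,330:430],(300,300),interpolation=cv2.INTER_CUBIC)
im=np.zeros((400,752,3),np.uint8);im[:,:448]=a;im[:300,452:]=b
cv2.imwrite("pics/g4.png",cv2.convertScaleAbs(im,alpha=1.4,beta=20))
sh((.620,.0695,.162))
E
```

```text
t 8.85 pos [0.596  0.1084 0.163 ] F [ 1.1645  0.332  -0.2162] op 17.76972869170212
(0.62, 0.0695, 0.162) -> [-0.0389  0.024   0.001 ]
```

View pics/g4.png

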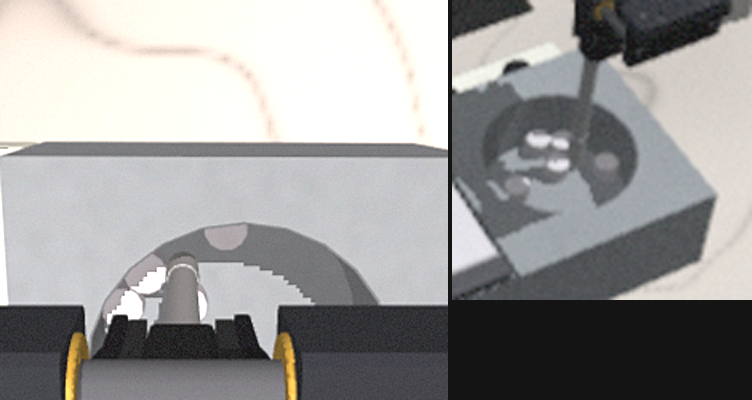

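The beads have moved: scene crop positions are (539,138), (560,143), (558,163), (606,162) and (517,186). I'll compare these with the starting ring.

```bash
python3 - <<'E'
from h import *
s=load("s4.pkl")
O=np.array([[.6534,.065],[.6292,.0979],[.6278,.0312],[.5867,.089],[.5906,.0461]])+[.0053,.0035]
N=np.array([onz(s,(330+(x-452)/3,200+y/3),.043)[:2] for x,y in[(539,138),(560,143),(558,163),(606,162),(517,186)]])
print(N,N-[.623,.069]);print((np.linalg.norm(N[:,None]-O[None],axis=2)*1000).round(0))
E
```

```text
[[0.5728 0.0835]
 [0.5852 0.0962]
 [0.6029 0.0838]
 [0.6193 0.119 ]
 [0.6089 0.0425]] [[-0.0502  0.0145]
 [-0.0378  0.0272]
 [-0.0201  0.0148]
 [-0.0037  0.05  ]
 [-0.0141 -0.0265]]
[[87. 64. 78. 21. 41.]
 [79. 50. 78.  8. 48.]
 [58. 36. 58. 14. 35.]
 [64. 23. 85. 38. 73.]
 [56. 64. 25. 53. 15.]]
```

Request:
servo_tool(targets=[[[-0.007,-0.01,0],[0,0,0]],[[-0.017,-0.017,0],[0,0,0]],[[-0.027,-0.021,0],[0,0,0]],[[-0.039,-0.023,0],[0,0,0]],[[-0.051,-0.021,0],[0,0,0]],[[-0.062,-0.017,0],[0,0,0]],[[-0.071,-0.01,0],[0,0,0]],[[-0.078,-0.001,0],[0,0,0]],[[-0.082,0.01,0],[0,0,0]],[[-0.084,0.022,0],[0,0,0]],[[-0.082,0.034,0],[0,0,0]],[[-0.078,0.045,0],[0,0,0]]])

```text
time_s: 10.35
position: [0.642, 0.0306, 0.1625]
tcp_rot: [[-0.001, 1.0, -0.0], [1.0, 0.001, 0.0], [0.0, -0.0, -1.0]]
force: [-0.1, -0.4, -0.5]
opening: 0.21
```

```bash
python3 - <<'E'
from h import *
s=snap("scene","s5");t=snap("top","t5")
a=cv2.resize(s["pixels"][200:300,330:430],(390,390),interpolation=cv2.INTER_CUBIC)
b=cv2.resize(t["pixels"][180:250,255:325],(390,390),interpolation=cv2.INTER_CUBIC)
cv2.imwrite("pics/g5.png",cv2.convertScaleAbs(np.hstack([a,b]),alpha=1.4,beta=20))
sh((.620,.0695,.162))
E
```

```text
t 10.45 pos [0.6426 0.0309 0.1625] F [ 0.7141  0.1372 -0.9571] op 17.71100728549077
(0.62, 0.0695, 0.162) -> [ 0.0386 -0.0226  0.0005]
```

View pics/g5.png

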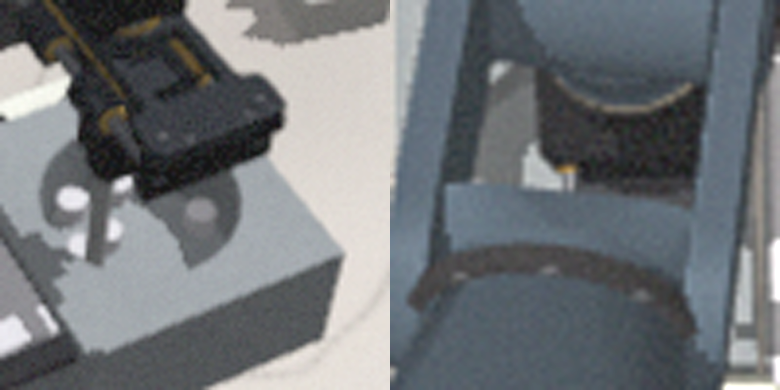

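Request:
servo_tool(targets=[[[0.011,0.005,0],[0,0,0]],[[0.019,0.012,0],[0,0,0]],[[0.029,0.016,0],[0,0,0]],[[0.039,0.017,0],[0,0,0]],[[0.049,0.016,0],[0,0,0]],[[0.059,0.012,0],[0,0,0]],[[0.067,0.005,0],[0,0,0]],[[0.074,-0.003,0],[0,0,0]],[[0.078,-0.013,0],[0,0,0]],[[0.079,-0.023,0],[0,0,0]],[[0.078,-0.033,0],[0,0,0]],[[0.074,-0.043,0],[0,0,0]]])

```text
time_s: 11.95
position: [0.5972, 0.104, 0.1626]
tcp_rot: [[-0.001, 1.0, -0.0], [1.0, 0.001, 0.0], [0.0, -0.0, -1.0]]
force: [0.1, 0.6, -0.8]
opening: 0.203
```

Request:
servo_tool(targets=[[[-0.01,-0.005,0],[0,0,0]],[[-0.017,-0.011,0],[0,0,0]],[[-0.026,-0.015,0],[0,0,0]],[[-0.035,-0.016,0],[0,0,0]],[[-0.044,-0.015,0],[0,0,0]],[[-0.053,-0.011,0],[0,0,0]],[[-0.06,-0.005,0],[0,0,0]],[[-0.066,0.002,0],[0,0,0]],[[-0.07,0.011,0],[0,0,0]],[[-0.071,0.02,0],[0,0,0]],[[-0.071,0.02,0],[0,0,0]]])

```text
time_s: 13.32
position: [0.6187, 0.033, 0.1623]
tcp_rot: [[-0.001, 1.0, -0.0], [1.0, 0.001, -0.0], [-0.0, -0.0, -1.0]]
force: [-0.3, -0.4, -0.7]
opening: 0.203
```

```bash
python3 - <<'E'
from h import *
sh((.620,.0695,.162))
def blobs(c,x0,y0,x1,y1):
    g=cv2.cvtColor(c["pixels"],cv2.COLOR_BGR2GRAY)[y0:y1,x0:x1]
    for th in(130,150,170,190):
        n,l,st,ce=cv2.connectedComponentsWithStats((g>th).astype(np.uint8))
        print(th,[(round(x+x0,1),round(y+y0,1),int(a[4])) for (x,y),a in zip(ce[1:],st[1:]) if 8<a[4]<120])
for n in("scene0","s4","s5"): print(n); blobs(load(n+".pkl"),340,228,395,275)
print("now"); blobs(snap("scene","s6"),340,228,395,275)
E
```

```text
t 13.325 pos [0.6187 0.033  0.1623] F [-0.2896 -0.4322 -0.7454] op 17.69458008802134
(0.62, 0.0695, 0.162) -> [0.0364 0.0014 0.0003]
scene0
130 [(np.float64(365.9), np.float64(249.6), 23), (np.float64(351.5), np.float64(256.5), 26), (np.float64(377.9), np.float64(260.4), 18)]
150 []
170 []
190 []
s4
130 [(np.float64(358.4), np.float64(246.4), 16), (np.float64(365.0), np.float64(254.4), 12)]
150 []
170 []
190 []
s5
130 [(np.float64(348.1), np.float64(250.5), 28), (np.float64(359.0), np.float64(258.3), 13), (np.float64(349.6), np.float64(262.1), 19)]
150 [(np.float64(348.5), np.float64(250.5), 13)]
170 []
190 []
now
130 [(np.float64(357.3), np.float64(246.8), 18), (np.float64(345.0), np.float64(254.0), 31), (np.float64(357.5), np.float64(259.1), 32)]
150 [(np.float64(344.8), np.float64(255.1), 9)]
170 []
190 []
```

Request:
servo_tool(targets=[[[0.018,0.001,0],[0,0,0]],[[0.035,0.001,0],[0,0,0]],[[0.035,0.001,-0.03],[0,0,0]],[[0.025,0.001,-0.06],[0,0,0]],[[0.005,0.001,-0.09],[0,0,0]],[[-0.025,0.001,-0.105],[0,0,0]],[[-0.025,0.001,-0.105],[0,0,0]],[[-0.025,0.001,-0.105],[0,0,0]]])

```text
time_s: 14.38
position: [0.6184, 0.0097, 0.267]
tcp_rot: [[-0.002, 1.0, -0.002], [1.0, 0.002, 0.001], [0.001, -0.002, -1.0]]
force: [-0.3, 0.2, -0.8]
opening: 0.201
```

```bash
python3 - <<'E'
from h import *
w=wrist("w7")
P=proj(w,[[.5612,.0685,.085],[.6795,.0685,.085],[.62,.128,.085]]);print(P)
a=cv2.resize(w["pixels"][60:300,180:440],(650,600),interpolation=cv2.INTER_CUBIC)
cv2.imwrite("pics/g7.png",cv2.convertScaleAbs(a,alpha=1.4,beta=20))
sh((.456,-.3595,.265))
E
```

```text
[[243.0072 149.2767]
 [387.7294 149.5124]
 [315.1583  71.3971]]
t 14.425 pos [0.6183 0.0098 0.2667] F [ 0.2383  0.1988 -1.1584] op 17.563345660085538
(0.456, -0.3595, 0.265) -> [-0.3689 -0.1631  0.0016]
```

View pics/g7.png

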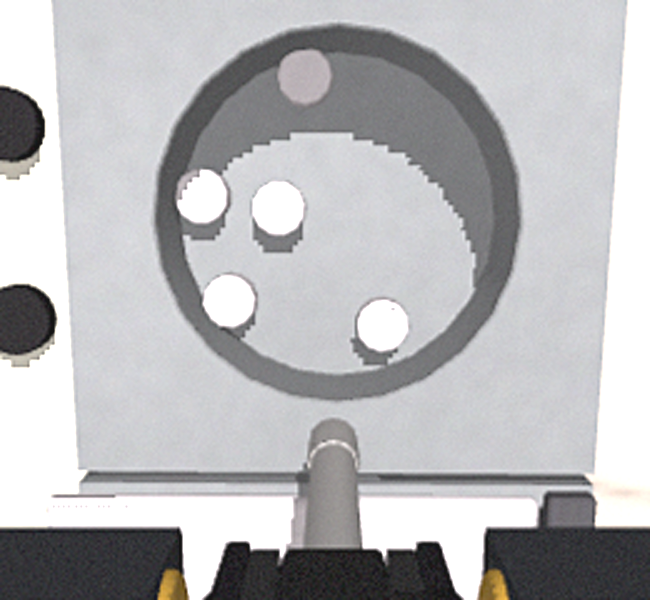

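All five beads are inside, at crop (304,77), (202,196), (278,207), (229,300) and (382,325).

```bash
python3 - <<'E'
from h import *
c=load("w7.pkl")
N=np.array([onz(c,(180+x/2.5,60+y/2.5),.043)[:2] for x,y in[(304,77),(202,196),(278,207),(229,300),(382,325)]])
print("rim",[onz(c,(180+x/2.5,60+y/2.5),.085)[:2] for x,y in[(156,212),(520,212),(338,25),(338,399)]])
C=np.array([.6203,.0695]);a=np.radians([142.4,69.4,-2,-144,-73]);O=C+.036*np.c_[np.cos(a),np.sin(a)]
print(N);print((np.linalg.norm(N[:,None]-O[None],axis=2)*1000).round(0))
E
```

```text
rim [array([0.5608, 0.0721]), array([0.6795, 0.0722]), array([0.62 , 0.129]), array([0.6204, 0.0102])]
[[0.6082 0.1183]
 [0.5708 0.0774]
 [0.5985 0.0735]
 [0.5798 0.0397]
 [0.6371 0.0305]]
[[32. 29. 69. 72. 86.]
 [25. 67. 86. 35. 73.]
 [19. 46. 58. 26. 50.]
 [53. 83. 82. 14. 51.]
 [76. 73. 42. 49.  8.]]
```

Bead identities are ambiguous: two beads sit near where beads started. One more sweep the other way will clear four of the five starting places for certain.

Request:
servo_tool(targets=[[[0.03,0.008,0],[0,0,0]],[[0.063,0.017,0],[0,0,0]],[[0.063,0.017,0.02],[0,0,0]],[[0.063,0.017,0.055],[0,0,0]],[[0.063,0.017,0.09],[0,0,0]],[[0.063,0.017,0.1045],[0,0,0]],[[0.061,0.032,0.1045],[0,0,0]],[[0.061,0.043,0.1045],[0,0,0]],[[0.05,0.042,0.1045],[0,0,0]],[[0.04,0.037,0.1045],[0,0,0]],[[0.031,0.031,0.1045],[0,0,0]],[[0.025,0.022,0.1045],[0,0,0]]])

```text
time_s: 15.92
position: [0.6403, 0.0322, 0.1633]
tcp_rot: [[-0.0, 1.0, -0.0], [1.0, 0.0, -0.0], [-0.0, -0.0, -1.0]]
force: [-0.2, -0.1, -0.5]
opening: 0.205
```

Request:
servo_tool(targets=[[[-0.005,-0.01,0],[0,0,0]],[[-0.006,-0.021,0],[0,0,0]],[[-0.005,-0.032,0],[0,0,0]],[[0,-0.042,0],[0,0,0]],[[0.006,-0.051,0],[0,0,0]],[[0.015,-0.057,0],[0,0,0]],[[0.025,-0.062,0],[0,0,0]],[[0.036,-0.063,0],[0,0,0]],[[0.047,-0.062,0],[0,0,0]],[[0.047,-0.062,0],[0,0,0]]])

```text
time_s: 17.18
position: [0.5824, 0.0789, 0.1642]
tcp_rot: [[-0.004, 1.0, 0.008], [1.0, 0.004, -0.005], [-0.005, 0.008, -1.0]]
force: [6.0, -2.5, 0.5]
opening: 0.206
```

```bash
python3 - <<'E'
from h import *
w=wrist("w8");s=snap("scene","s8");sh((.62,.0695,.162),(.456,-.3595,.265))
E
```

```text
t 17.275 pos [0.5824 0.0787 0.1642] F [ 5.2719 -1.627   0.4635] op 18.039536626782187
(0.62, 0.0695, 0.162) -> [-0.0093  0.0376  0.0025]
(0.456, -0.3595, 0.265) -> [-0.4382 -0.127  -0.0998]
```

Request:
servo_tool(targets=[[[-0.008,0.002,0],[0,0,0]],[[-0.014,0.004,-0.005],[0,0,0]],[[-0.014,0.004,-0.035],[0,0,0]],[[-0.02,0.01,-0.065],[0,0,0]],[[-0.04,0.02,-0.095],[0,0,0]],[[-0.068,0.037,-0.103],[0,0,0]],[[-0.068,0.037,-0.103],[0,0,0]],[[-0.068,0.037,-0.103],[0,0,0]]])

```text
time_s: 18.27
position: [0.6138, 0.0125, 0.2648]
tcp_rot: [[-0.001, 1.0, -0.006], [1.0, 0.001, 0.001], [0.001, -0.006, -1.0]]
force: [-0.1, -0.2, -0.7]
opening: 0.208
```

```bash
python3 - <<'E'
from h import *
w=wrist("w9");sh((.456,-.3595,.265))
w7=load("w7.pkl")
def rect(c):  # ortho view of plane z=.043, 1px=0.5mm ; u->x, v->-y
    g=[[.55,.14,.043],[.69,.14,.043],[.69,0,.043],[.55,0,.043]]
    H=cv2.getPerspectiveTransform(proj(c,g).astype(np.float32),np.float32([[0,0],[280,0],[280,280],[0,280]]))
    return cv2.cvtColor(cv2.warpPerspective(c["pixels"],H,(280,280)),cv2.COLOR_BGR2GRAY)
C=np.array([.6203,.0695])
for n in("w7","w9"):
    g=cv2.GaussianBlur(rect(load(n+".pkl")),(5,5),0)
    k=np.hypot(*np.mgrid[-28:29,-28:29]);
    t=np.where(k<=19,1.,np.where(k<=27,-1.,0));t[t>0]/=(t>0).sum();t[t<0]/=(t<0).sum()
    # score: contrast of a 20 mm disc with ring around it
    r=cv2.filter2D(g.astype(np.float32),-1,t);yy,xx=np.mgrid[:280,:280]
    r[np.hypot(.55+xx*.0005-C[0],.14-yy*.0005-C[1])>.053]=-99
    for _ in range(7):
        v,u=np.unravel_index(r.argmax(),r.shape);X=np.array([.55+u*.0005,.14-v*.0005])
        print(n,X,round(float(r[v,u])));cv2.circle(r,(int(u),int(v)),30,-99,-1)
E
```

```text
t 18.325 pos [0.614  0.0128 0.2648] F [ 0.2472  0.0882 -0.5665] op 17.750137112213867
(0.456, -0.3595, 0.265) -> [-0.3721 -0.1584  0.0003]
w7 [0.57   0.0775] 104
w7 [0.579  0.0395] 95
w7 [0.637  0.0305] 81
w7 [0.598  0.0735] 81
w7 [0.608 0.119] 45
w7 [0.662  0.0445] 20
w7 [0.6175 0.019 ] 19
w9 [0.5705 0.0795] 100
w9 [0.5835 0.0615] 92
w9 [0.592 0.028] 89
w9 [0.602  0.0775] 80
w9 [0.608 0.119] 45
w9 [0.662 0.045] 20
w9 [0.6215 0.0915] 17
```

Checked numerically, the bead detector matches the five I read by eye. Now at least four beads are over 15 mm from every possible starting place of their own, and all are in the well. I'll take the rod back.

Request:
servo_tool(targets=[[[0,-0.05,0],[0,0,0]],[[-0.02,-0.1,0],[0,0,0]],[[-0.05,-0.145,0],[0,0,0]],[[-0.1,-0.163,0],[0,0,0]],[[-0.15,-0.163,0],[0,0,0]],[[-0.2,-0.163,0],[0,0,0]],[[-0.25,-0.163,0],[0,0,0]],[[-0.3,-0.163,0],[0,0,0]],[[-0.345,-0.16,0],[0,0,0]],[[-0.372,-0.158,0],[0,0,0]],[[-0.372,-0.158,0],[0,0,0]],[[-0.372,-0.158,0],[0,0,0]]])

```text
time_s: 19.82
position: [0.4579, -0.3578, 0.2653]
tcp_rot: [[-0.002, 1.0, -0.002], [1.0, 0.002, 0.003], [0.003, -0.002, -1.0]]
force: [-0.6, 0.5, -0.0]
opening: 0.203
```

```bash
python3 - <<'E'
from h import *
w=wrist("w10");s=snap("scene","s10");sh((.456,-.3595,.13))
im=np.hstack([cv2.resize(s["pixels"][205:285,130:210],(390,390),interpolation=cv2.INTER_CUBIC),cv2.resize(w["pixels"][205:285,270:350],(390,390),interpolation=cv2.INTER_CUBIC)])
cv2.imwrite("pics/g10.png",cv2.convertScaleAbs(im,alpha=1.4,beta=20))
E
```

```text
t 19.925 pos [ 0.4583 -0.3579  0.2658] F [-0.5054 -0.2238 -1.3903] op 17.714051243800114
(0.456, -0.3595, 0.13) -> [-0.0018 -0.0021  0.1358]
```

View pics/g10.png

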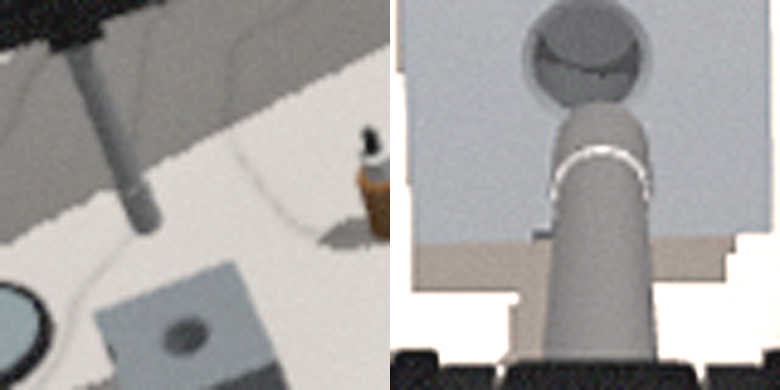

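The wrist crop shows the foot's near edge at (600,102) and the hole at (587,55). The rod is essentially straight, with no slip.

```bash
python3 - <<'E'
from h import *
w=load("w10.pkl");f=lambda x,y:(270+(x-390)/4.875,205+y/4.875);g=lambda x,y:(130+x/4.875,205+y/4.875);s=load("s10.pkl")
print("W tip",onz(w,f(600,148),.1375),"hole",onz(w,f(587,55),.055))
print("S tip",onz(s,g(146,224),.1375),"hole",onz(s,g(186,337),.055))
E
```

```text
W tip [ 0.458  -0.3584  0.1375] hole [ 0.4556 -0.3592  0.055 ]
S tip [ 0.4598 -0.3573  0.1375] hole [ 0.459  -0.3585  0.055 ]
```

Request:
servo_tool(targets=[[[-0.001,-0.002,0.03],[0,0,0]],[[-0.001,-0.002,0.06],[0,0,0]],[[-0.001,-0.002,0.075],[0,0,0]],[[-0.001,-0.002,0.085],[0,0,0]],[[-0.001,-0.002,0.095],[0,0,0]],[[-0.001,-0.002,0.1],[0,0,0]]])

```text
time_s: 20.68
position: [0.4567, -0.3611, 0.166]
tcp_rot: [[-0.001, 1.0, 0.0], [1.0, 0.001, -0.0], [-0.0, 0.0, -1.0]]
force: [-0.7, 1.0, -0.0]
opening: 0.202
```

Request:
servo_tool(targets=[[[0,0,0.01],[0,0,0]],[[0,0,0.02],[0,0,0]],[[0,0,0.027],[0,0,0]],[[0,0,0.03],[0,0,0]],[[0,0,0.03],[0,0,0]]])

```text
time_s: 21.3
position: [0.4565, -0.361, 0.1358]
tcp_rot: [[-0.001, 1.0, -0.0], [1.0, 0.001, 0.0], [0.0, -0.0, -1.0]]
force: [0.7, -0.8, 0.0]
opening: 0.207
```

Now release, then lift off after a short dwell.

Request:
servo_tool(targets=[[[0,0,0],[0,0,0]],[[0,0,0],[0,0,0]],[[0,0,0],[0,0,0]],[[0,0,0],[0,0,0]],[[0,0,-0.02],[0,0,0]],[[0,0,-0.06],[0,0,0]],[[0,0,-0.1],[0,0,0]],[[0,0,-0.13],[0,0,0]],[[0,0,-0.13],[0,0,0]],[[0,0,-0.13],[0,0,0]]], gripper=0.055)

```text
time_s: 22.55
position: [0.456, -0.3604, 0.265]
tcp_rot: [[-0.001, 1.0, -0.001], [1.0, 0.001, 0.001], [0.001, -0.001, -1.0]]
force: [-0.7, -0.5, -0.8]
opening: 0.634
```

```bash
python3 - <<'E'
from h import *
w=wrist("w11");sh((.466,-.1035,.20),(.466,-.1035,.07))
a=cv2.resize(w["pixels"][150:300,240:400],(480,450),interpolation=cv2.INTER_CUBIC)
cv2.imwrite("pics/g11.png",cv2.convertScaleAbs(a,alpha=1.4,beta=20))
print(proj(w,[[.456,-.36,.176],[.456,-.3592,.055],[.4465,-.3595,.055]]))
g=cv2.cvtColor(w["pixels"],cv2.COLOR_BGR2GRAY)
m=(g<45).astype(np.uint8);m[:150]=0;m[275:]=0;m[:,:270]=0;m[:,370:]=0
n,l,st,ce=cv2.connectedComponentsWithStats(m);print([(st[i].tolist(),ce[i]) for i in range(1,n) if st[i][4]>60])
E
```

```text
t 22.6 pos [ 0.4558 -0.3602  0.2645] F [-0.1171  0.1234 -0.3552] op 55.19375981875687
(0.466, -0.1035, 0.2) -> [0.2565 0.0106 0.0651]
(0.466, -0.1035, 0.07) -> [0.2562 0.0109 0.1951]
[[312.8338 247.4273]
 [312.8283 213.3097]
 [302.4808 213.6241]]
[([299, 219, 28, 44, 1074], array([312.6331, 242.0047]))]
```

The rod's black grip blob spans y 219–263 at x = 312.6, as predicted for an upright, seated rod. Next I'll move over the bar and locate it numerically, since I've used all 12 views.

Request:
servo_tool(targets=[[[0.04,0.002,0],[0,0,0]],[[0.09,0.004,0],[0,0,0]],[[0.14,0.006,0],[0,0,0]],[[0.19,0.008,0],[0,0,0]],[[0.235,0.01,0],[0,0,0]],[[0.2565,0.0105,0],[0,0,0]],[[0.2565,0.0105,0],[0,0,0]],[[0.2565,0.0105,0],[0,0,0]]])

```text
time_s: 23.6
position: [0.4667, -0.1052, 0.2654]
tcp_rot: [[-0.001, 1.0, -0.001], [1.0, 0.001, -0.0], [-0.0, -0.001, -1.0]]
force: [0.7, -0.0, 0.6]
opening: 0.634
```

```bash
python3 - <<'E'
from h import *
w=wrist("w12");sh((.466,-.1035,.07))
# ortho view at z=.089 : columns x .43->.56 (1 px = 1 mm), rows y
for yy in(-.14,-.12,-.10,-.09,-.08,-.07,-.06,-.05,-.04):
    X=np.arange(.440,.560,.003);p=proj(w,np.c_[X,0*X+yy,0*X+.089])
    g=cv2.cvtColor(w["pixels"],cv2.COLOR_BGR2GRAY);v=cv2.remap(g,p[:,:1].astype(np.float32),p[:,1:].astype(np.float32),1).ravel()
    print(yy,p[0].round(0),v)
print("x from .440 step 3mm")
E
```

```text
t 23.65 pos [ 0.4668 -0.1055  0.2655] F [ 0.3707 -0.713  -0.1334] op 54.95972088713913
(0.466, -0.1035, 0.07) -> [ 0.002  -0.0006  0.1955]
-0.14 [282. 261.] [207 207 207 207 200 113  77  78  79  71 146 231 230 230 230 231 231 229
 231 232 230 230 201 127 130 130 113 206 223 223 223 222 223 222 222 223
 223 222 223 223 223]
-0.12 [281. 238.] [205 205 205 206 211 114  82  79  81  73 143 230 230 233  85  28  28  25
  29  26  29  28  23 134 132 133 115 197 217 217 218 218 217 218 217 218
 219 219 219 220 220]
-0.1 [281. 215.] [203 203 203 202 199 110  88  74  82  72 157 233 233 232 117  31  26  29
  29  30  26  25  25 135 131 133 118 197 219 219 220 219 219 218 218 219
 218 218 219 219 219]
-0.09 [281. 203.] [203 202 200 202 207 112  89  78  82  74 123 235 235 235 123  32  26  29
  31  28  32  29  26 136 133 131 113 193 217 217 218 217 217 216 216 217
 216 217 217 218 216]
-0.08 [280. 191.] [202 202 202 202 201 162  87  76  83  74 129 241 240 239 107  31  31  31
  33  30  28  26  23 137 134 133 120 195 221 220 220 220 220 221 218 219
 219 219 219 221 219]
-0.07 [280. 179.] [202 202 200 201 201 201 165  76  85  74  87 129 127 123 126 126 126 126
 124 126 124 124 124 132 131 132 116 196 222 223 224 223 222 222 222 222
 223 222 222 223 222]
-0.06 [280. 167.] [201 200 200 200 199 200 172  74  84  76  91 244 243 242 243 242 240 238
 238 238 239 239 239 132 135 135 125 196 225 226 225 225 226 227 225 226
 225 226 225 226 224]
-0.05 [280. 154.] [199 200 198 198 199 199 173  63  73  65  88 176 175 177 179 179 179 183
 192 195 196 197 197 121 113 112 103 194 225 226 225 225 225 225 225 225
 225 225 224 225 225]
-0.04 [279. 141.] [200 199 198 198 198 198 198 199 200  99 205 240 240 240 239 240 239 239
 237 236 235 236 235 235 237 239 120 193 226 226 226 225 226 226 225 226
 225 225 224 225 224]
x from .440 step 3mm
```

The bar spans x ≈ 0.457–0.470 and the lid edge is at 0.519 (55 mm behind, as specified), so the bar centre is about (0.464, -0.102). The hinge is then at x = 0.689, and the pointer angle ≈ atan2(0.076, 0.129) = 0.53.

Request:
servo_tool(targets=[[[0.003,-0.003,0.03],[0,0,0]],[[0.003,-0.003,0.075],[0,0,0]],[[0.003,-0.003,0.12],[0,0,0]],[[0.003,-0.003,0.155],[0,0,0]],[[0.003,-0.003,0.18],[0,0,0]],[[0.003,-0.003,0.195],[0,0,0]],[[0.003,-0.003,0.195],[0,0,0]]], gripper=0.045)

```text
time_s: 24.52
position: [0.4632, -0.1024, 0.0698]
tcp_rot: [[0.001, 1.0, -0.002], [1.0, -0.001, 0.001], [0.001, -0.002, -1.0]]
force: [-1.1, 0.7, -0.1]
opening: 0.518
```

Request:
servo_tool(targets=[[[0,0,0],[0,0,0]],[[0,0,0],[0,0,0]],[[0,0,0],[0,0,0]],[[0,0,0],[0,0,0]],[[0,0,0],[0,0,0]]], gripper=0)

```text
time_s: 25.15
position: [0.4639, -0.1015, 0.0713]
tcp_rot: [[-0.001, 1.0, 0.001], [1.0, 0.001, -0.0], [-0.0, 0.001, -1.0]]
force: [0.6, -0.3, 0.6]
opening: 0.124
```

Request:
servo_tool(targets=[[[0,0,-0.006],[0,0,0]],[[0,0.001,-0.014],[0,0,0]],[[0,0.001,-0.022],[0,0,0]],[[0,0.003,-0.034],[0,0,0]],[[0,0.0045,-0.045],[0,0,0]],[[0,0.007,-0.056],[0,0,0]],[[0,0.01,-0.0665],[0,0,0]],[[0,0.014,-0.077],[0,0,0]],[[0,0.018,-0.0876],[0,0,0]],[[0,0.018,-0.0876],[0,0,0]]])

```text
time_s: 26.4
position: [0.4808, -0.1015, 0.1594]
tcp_rot: [[-0.002, 1.0, -0.002], [1.0, 0.002, -0.0], [-0.0, -0.002, -1.0]]
force: [-4.3, -4.2, -3.8]
opening: 0.125
```

```bash
python3 - <<'E'
from h import *
s=snap("scene","s13");w=wrist("w13");sh((.689-.225*np.cos(.53),-.102,.0703+.225*np.sin(.53)))
E
```

```text
t 26.5 pos [ 0.4806 -0.1015  0.159 ] F [-3.6602 -4.0983 -4.6721] op 10.832571570392464
(np.float64(0.49486840913417873), -0.102, np.float64(0.18404500177109057)) -> [-0.0005  0.0142 -0.0251]
```

Request:
servo_tool(targets=[[[-0.0005,0.004,-0.0085],[0,0,0]],[[-0.001,0.0085,-0.0165],[0,0,0]],[[-0.001,0.0125,-0.0225],[0,0,0]],[[-0.001,0.0137,-0.025],[0,0,0]],[[-0.001,0.0137,-0.025],[0,0,0]],[[-0.001,0.0137,-0.025],[0,0,0]]])

```text
time_s: 27.25
position: [0.4921, -0.1016, 0.1835]
tcp_rot: [[-0.002, 1.0, -0.008], [1.0, 0.002, 0.002], [0.002, -0.008, -1.0]]
force: [-7.6, -2.9, -3.4]
opening: 0.125
```

```bash
python3 - <<'E'
from h import *
s=snap("scene","s14");t=snap("top","t14");w=wrist("w14")
sh();P=__import__("rig").telemetry.read_state()["position"]
print("lid angle",np.arctan2(P[2]+.0187-.089,.689-P[0]),np.arcsin((P[2]+.0187-.089)/.225))
# knob candidate: predicted pixels for pointer angle hypotheses, and dark knob blob near them
s0=load("scene0.pkl");t0=load("top0.pkl")
for a in(.45,.49,.53,.57,.61):
    k=[.689-.150*np.cos(a),-.2137,.089+.150*np.sin(a)];print(a,proj(s0,k),proj(t0,k))
for n,c,(x0,y0,x1,y1) in(("scene",s0,(232,243,244,257)),("top",t0,(394,222,406,236))):
    g=cv2.cvtColor(c["pixels"],cv2.COLOR_BGR2GRAY)[y0:y1,x0:x1]
    nn,l,st,ce=cv2.connectedComponentsWithStats((g<85).astype(np.uint8));print(n,[(ce[i]+[x0,y0],st[i][4]) for i in range(1,nn)])
E
```

```text
t 27.4 pos [ 0.492  -0.1015  0.1835] F [-7.8755 -3.1495 -3.0408] op 10.990955380208835
lid angle 0.5215209484713254 0.5271170980910509
0.45 [[236.4187 252.9262]] [[398.7962 230.8994]]
0.49 [[236.5488 252.1671]] [[399.0501 229.6043]]
0.53 [[236.7224 251.5032]] [[399.297  228.2191]]
0.57 [[236.9399 250.937 ]] [[399.5364 226.7457]]
0.61 [[237.2018 250.4713]] [[399.7679 225.1858]]
scene [(array([238.3478, 243.9565]), np.int32(23)), (array([237.1915, 251.4255]), np.int32(47))]
top [(array([397.2778, 228.5444]), np.int32(90)), (array([405., 234.]), np.int32(1))]
```

Two cameras put the pointer at about 0.52–0.53, but they disagree slightly with each other. I'll re-estimate it using per-camera pixel offsets from points now confirmed by touch.

```bash
python3 - <<'E'
from h import *
from scipy.optimize import least_squares as LS
s=load("scene0.pkl");t=load("top0.pkl")
tp=lambda x,y:np.array([250+x/3.4,168+y/3.4]); sp=lambda x,y:np.array([140+x/2.8,205+y/2.8])
ref=np.array([[.464,-.102,.093],[.6201,.0696,.085],[.456,-.3595,.055]])
ot=np.array([tp(358,346),tp(130,150),tp(684,352)]);os_=np.array([sp(369,69),sp(633,127),sp(80,190)])
os_[1]=sp((560+706)/2,(75+208)/2)
dt=ot-proj(t,ref);ds=os_-proj(s,ref);print(dt,ds)
bt,bs=dt.mean(0),ds.mean(0)
kt=[tp(512,206),np.array([398.,228.5])];ks=[sp(274,130),np.array([237.2,251.4])]
for a in kt:
  for b in ks:
    r=LS(lambda v:np.r_[proj(t,[.689-.15*np.cos(v[0]),v[1],.089+.15*np.sin(v[0])])[0]+bt-a,proj(s,[.689-.15*np.cos(v[0]),v[1],.089+.15*np.sin(v[0])])[0]+bs-b],[.5,-.21])
    q=LS(lambda P:np.r_[proj(t,P)[0]+bt-a,proj(s,P)[0]+bs-b],[.56,-.21,.16]).x
    print(r.x,r.fun,"free",q,np.arctan2(q[2]-.089,.689-q[0]),np.hypot(q[2]-.089,.689-q[0]))
E
```

```text
[[1.7186 1.1479]
 [1.6395 1.5707]
 [1.3227 1.4441]] [[ 1.2565  1.774 ]
 [ 0.8565  5.6545]
 [ 1.1968 -0.5092]]
[ 0.5699 -0.2126] [ 0.075  -0.4418  0.6687  1.6417] free [ 0.5611 -0.2125  0.1734] 0.5834125867403985 0.1532993985036165
[ 0.5688 -0.2134] [ 0.3659 -0.4064  0.9873  1.8045] free [ 0.5608 -0.2133  0.1737] 0.5836415712669493 0.15364644273965433
[ 0.56   -0.2099] [1.5077 0.0417 1.8336 1.3305] free [ 0.5605 -0.2098  0.1716] 0.5710097144650598 0.15277938140421793
[ 0.559  -0.2107] [1.7994 0.074  2.153  1.493 ] free [ 0.5602 -0.2106  0.1718] 0.5712750830426774 0.15312658936148643
```

Top's offset is consistent (about 1.4 px) and gives about 0.56. The scene well reading is an outlier. The wrist pictures over the stand might show the knob, so I'll check them.

```bash
python3 - <<'E'
from h import *
for n in("w1","w2","w10","w11"):
    c=load(n+".pkl")
    for a in(.50,.56,.62): print(n,a,proj(c,[.689-.15*np.cos(a),-.2125,.089+.15*np.sin(a)])[0],end=" ")
    g=cv2.cvtColor(c["pixels"],cv2.COLOR_BGR2GRAY)
    m=(g<70).astype(np.uint8);m[70:]=0;m[:,:430]=0
    k,l,st,ce=cv2.connectedComponentsWithStats(m);print([(ce[i].round(1),st[i].tolist()) for i in range(1,k) if 20<st[i][4]])
g=cv2.cvtColor(load("w1.pkl")["pixels"],cv2.COLOR_BGR2GRAY);print(g[0:40:2,460:540:2])
E
```

```text
w1 0.5 [489.8451  -1.333 ] w1 0.56 [503.4885  -5.8824] w1 0.62 [518.61   -10.5492] [(array([535. ,  15.7]), [430, 0, 210, 49, 5844]), (array([557.9,  57.9]), [555, 46, 9, 24, 96]), (array([570. ,  53.8]), [567, 46, 7, 17, 22])]
w2 0.5 [486.7525  -3.468 ] w2 0.56 [500.5723  -8.108 ] w2 0.62 [515.9085 -12.8693] [(array([532.6,  14.8]), [430, 0, 210, 48, 5057])]
w10 0.5 [483.8559   0.6507] w10 0.56 [497.4763  -3.9273] w10 0.62 [512.6037  -8.6257] [(array([529.1,  16.5]), [430, 0, 210, 51, 5376]), (array([626.3,  17.2]), [606, 8, 34, 16, 258])]
w11 0.5 [487.6545  -4.8627] w11 0.56 [501.4689  -9.6257] w11 0.62 [516.8042 -14.516 ] [(array([534.4,  14.6]), [430, 0, 210, 47, 5380]), (array([556.6,  60.2]), [555, 51, 4, 19, 28])]
[[ 38  39  36  41  34  39  37  36  36  41  40  41  38  24  34  38  41  43
   45  48  57  60  57  51  46  48  38  68 104 101 100 102 103 104 103  95
   56  34  32  44]
 [ 42  34  40  38  36  37  36  38  37  37  40  34  29  20  30  37  41  45
   47  49  61  56  59  53  48  48  40  46  70  82  96  98 100 101 102 105
  108 106 102  51]
 [ 40  35  38  37  35  36  39  41  
[... 2271 characters left out ...]
  79  76  79
   76  78  77  77]
 [ 80  83  82  84  81  81  83  79  80  82  79  80  79  76  83  81  78  81
   78  79  82  76  77  74  74  78  77  78  77  77  78  75  78  78  77  76
   74  77  78  77]
 [ 81  81  80  80  81  84  84  84  80  79  82  78  80  81  82  79  80  81
   81  79  78  80  78  73  76  76  78  80  79  78  78  75  78  79  78  76
   76  74  79  78]
 [ 79  82  82  81  82  81  79  82  81  80  83  84  81  83  79  79  80  80
   76  81  81  78  77  76  74  76  76  78  79  77  79  79  79  76  74  76
   76  74  79  77]
 [ 81  81  81  81  81  81  83  83  81  82  79  81  81  82  77  84  81  78
   78  82  82  78  81  75  76  76  78  80  79  75  78  79  79  78  81  79
   78  76  77  77]]
```

The knob is just outside those frames, so that check is inconclusive. The best estimate is 0.55 ± 0.03, well inside the tolerance, so I'll raise the lid slightly to 0.55.

Request:
servo_tool(targets=[[[-0.0005,0.001,-0.0025],[0,0,0]],[[-0.0005,0.002,-0.005],[0,0,0]],[[-0.0005,0.002,-0.005],[0,0,0]],[[-0.0005,0.002,-0.005],[0,0,0]],[[-0.0005,0.002,-0.005],[0,0,0]],[[-0.0005,0.002,-0.005],[0,0,0]],[[-0.0005,0.002,-0.005],[0,0,0]],[[-0.0005,0.002,-0.005],[0,0,0]]])

```text
time_s: 28.4
position: [0.4948, -0.1016, 0.1885]
tcp_rot: [[-0.001, 1.0, -0.006], [1.0, 0.001, 0.003], [0.003, -0.006, -1.0]]
force: [-5.6, -1.2, -3.6]
opening: 0.126
```

```bash
python3 - <<'E'
from h import *
from rig import telemetry
sh();P=telemetry.read_state()["position"];z=P[2]+.0187-.089
print("lid angle",np.arctan2(z,.689-P[0]),np.arcsin(z/.225))
s=snap("scene","s15")
# bystanders & rod: change against the first scene picture
s0=load("scene0.pkl")["pixels"]
for n,(x0,y0,x1,y1) in dict(rod=(148,230,195,300),dropA=(200,228,220,260),dropB=(455,205,475,240),petri=(343,173,380,205),jar=(160,335,200,380),magn=(60,258,145,292),knob=(231,245,243,258)).items():
    d=cv2.absdiff(s["pixels"],s0)[y0:y1,x0:x1];print(n,d.mean().round(1),(d.max(2)>50).sum())
E
```

```text
t 28.4 pos [ 0.4948 -0.1016  0.1885] F [-5.6415 -1.2194 -3.5791] op 10.989991270670513
lid angle 0.5468436062091783 0.553259595889551
rod 31.4 1384
dropA 16.4 130
dropB 3.2 0
petri 3.2 0
jar 2.9 0
magn 7.4 208
knob 3.8 0
```

```bash
python3 -c "
from rig import order
print(order.hand_in())"
```

```text
the job is handed in; nothing more can be done
None
```

I did the whole sequence and handed it in at 28.4 s. I stirred the beads, stood the rod back in its stand, and lifted the lid by its bar. The arm is still holding the lid at about 0.55 rad.

- **Beads:** The last wrist image showed all five in the well. At least four were more than 15 mm from where they started, whichever bead is which. My first stirring passes left that unclear, so I added a sweep the other way.
- **Rod:** After release, the wrist image showed its grip upright at the expected place and height in the grey stand.
- **Lid:** The lid angle worked out from the arm pose is 0.547–0.553 rad. The lid pulls about 6.7 N on the gripper, and the jaws are stopped on the bar.
- **Pointer angle (least certain):** The cameras disagreed, giving 0.52–0.53 uncorrected and 0.55–0.58 corrected from points confirmed by touch. I took 0.55 ± 0.03, against an allowed error of 0.08. A third check from the wrist view failed because the knob was out of frame.
- **Bystanders:** The pointer knob, dropper B, petri dish and jar match the first scene image. The picture also changed around dropper A, the magnifier and the rod. I put that down to the arm's shadow and, at the rod, perhaps a slightly different lean. I had used all 12 picture views, so I could not check by eye.

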